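Set the stock tags on the slate hook tray

TASK

The slate hook bins have been refilled but their flip tags are out of date. Pushing lightly with a fingertip, turn over the tags that are wrong, so that every bin filled to the rim with hooks has its tag leaning back towards the bin with the disc face up, and every bin with only a few hooks left has its tag leaning out, away from the bins, with the bar face up. Leave the loose things in the tray where they lie and pick nothing up.

Things in the scene. Friction and masses are not known exactly. Their poses are not given: they have to be found in the camera images.
- tag_1 (a joint): Angle of flip tag 1, rad: 0 = leaning out (-x of the tray), 0.65 off vertical, bar face up; 0.65 = upright; 1.30 = leaning back to the bins (+x), 0.65 off vertical, disc face up. It falls by its weight to the stop on its side of upright; starts at a stop. Zinc plate 48 mm wide, 58 mm pin to free edge, 3 mm thick, 40 g; under 1 N turns it. Black raised disc 34 mm / bar 40 x 10 mm.
- clip_1: Fixed saddle of tag 1. Origin: under it, 45 mm above the bench; the middle of the tag's hinge pin is 15 mm above that. x: level, towards this tag's own bin, whose centre is 145 mm along it; y along the pin; z up. Tags (and bins) stand 74 mm apart, 26 mm between tags. Leaning, the free edge is 46 mm above and 35 mm beside the pin; its two rest wings reach 12 mm above the pin and 12 mm to either side.
- tag_2 (a joint): Angle of flip tag 2, rad: 0 = leaning out (-x of the tray), 0.65 off vertical, bar face up; 0.65 = upright; 1.30 = leaning back to the bins (+x), 0.65 off vertical, disc face up. It falls by its weight to the stop on its side of upright; starts at a stop. Zinc plate 48 mm wide, 58 mm pin to free edge, 3 mm thick, 40 g; under 1 N turns it. Black raised disc 34 mm / bar 40 x 10 mm.
- clip_2: Fixed saddle of tag 2. Origin: under it, 45 mm above the bench; the middle of the tag's hinge pin is 15 mm above that. x: level, towards this tag's own bin, whose centre is 145 mm along it; y along the pin; z up. Tags (and bins) stand 74 mm apart, 26 mm between tags. Leaning, the free edge is 46 mm above and 35 mm beside the pin; its two rest wings reach 12 mm above the pin and 12 mm to either side.
- tag_3 (a joint): Angle of flip tag 3, rad: 0 = leaning out (-x of the tray), 0.65 off vertical, bar face up; 0.65 = upright; 1.30 = leaning back to the bins (+x), 0.65 off vertical, disc face up. It falls by its weight to the stop on its side of upright; starts at a stop. Zinc plate 48 mm wide, 58 mm pin to free edge, 3 mm thick, 40 g; under 1 N turns it. Black raised disc 34 mm / bar 40 x 10 mm.
- clip_3: Fixed saddle of tag 3. Origin: under it, 45 mm above the bench; the middle of the tag's hinge pin is 15 mm above that. x: level, towards this tag's own bin, whose centre is 145 mm along it; y along the pin; z up. Tags (and bins) stand 74 mm apart, 26 mm between tags. Leaning, the free edge is 46 mm above and 35 mm beside the pin; its two rest wings reach 12 mm above the pin and 12 mm to either side.
- tag_4 (a joint): Angle of flip tag 4, rad: 0 = leaning out (-x of the tray), 0.65 off vertical, bar face up; 0.65 = upright; 1.30 = leaning back to the bins (+x), 0.65 off vertical, disc face up. It falls by its weight to the stop on its side of upright; starts at a stop. Zinc plate 48 mm wide, 58 mm pin to free edge, 3 mm thick, 40 g; under 1 N turns it. Black raised disc 34 mm / bar 40 x 10 mm.
- clip_4: Fixed saddle of tag 4. Origin: under it, 45 mm above the bench; the middle of the tag's hinge pin is 15 mm above that. x: level, towards this tag's own bin, whose centre is 145 mm along it; y along the pin; z up. Tags (and bins) stand 74 mm apart, 26 mm between tags. Leaning, the free edge is 46 mm above and 35 mm beside the pin; its two rest wings reach 12 mm above the pin and 12 mm to either side.
- tag_5 (a joint): Angle of flip tag 5, rad: 0 = leaning out (-x of the tray), 0.65 off vertical, bar face up; 0.65 = upright; 1.30 = leaning back to the bins (+x), 0.65 off vertical, disc face up. It falls by its weight to the stop on its side of upright; starts at a stop. Zinc plate 48 mm wide, 58 mm pin to free edge, 3 mm thick, 40 g; under 1 N turns it. Black raised disc 34 mm / bar 40 x 10 mm.
- clip_5: Fixed saddle of tag 5. Origin: under it, 45 mm above the bench; the middle of the tag's hinge pin is 15 mm above that. x: level, towards this tag's own bin, whose centre is 145 mm along it; y along the pin; z up. Tags (and bins) stand 74 mm apart, 26 mm between tags. Leaning, the free edge is 46 mm above and 35 mm beside the pin; its two rest wings reach 12 mm above the pin and 12 mm to either side.
- hooks_1: A heap of black slate hooks that FILLS its bin to the rim. Fixed. Origin: centre of the bin's floor, 10 mm above the bench. Bins are 72 x 118 mm inside, rims 56 mm above the bench (front wall 46 mm), heaps up to 70 mm; their front walls are 85 mm behind the hinge pins.
- hooks_2: A heap of black slate hooks that FILLS its bin to the rim. Fixed. Origin: centre of the bin's floor, 10 mm above the bench. Bins are 72 x 118 mm inside, rims 56 mm above the bench (front wall 46 mm), heaps up to 70 mm; their front walls are 85 mm behind the hinge pins.
- hooks_3: A heap of black slate hooks that FILLS its bin to the rim. Fixed. Origin: centre of the bin's floor, 10 mm above the bench. Bins are 72 x 118 mm inside, rims 56 mm above the bench (front wall 46 mm), heaps up to 70 mm; their front walls are 85 mm behind the hinge pins.
- hooks_4: Three black slate hooks on the bare steel floor of their bin: NOT full. Fixed. Origin: centre of the bin's floor, 10 mm above the bench. Bins are 72 x 118 mm inside, rims 56 mm above the bench (front wall 46 mm), heaps up to 70 mm; their front walls are 85 mm behind the hinge pins.
- hooks_5: Three black slate hooks on the bare steel floor of their bin: NOT full. Fixed. Origin: centre of the bin's floor, 10 mm above the bench. Bins are 72 x 118 mm inside, rims 56 mm above the bench (front wall 46 mm), heaps up to 70 mm; their front walls are 85 mm behind the hinge pins.
- tray: Galvanised slide tray, fixed, 390 mm wide, drawn from under the raised rear top (120 mm high, 15 mm or more behind the bins). Origin: on the bench, below the middle of the row of pins; x towards the bins. Along x: front lip -130 mm (38 mm high), front bay, tag rail 0, strip of bare floor 75 mm wide, bins 85 to 205 mm. Floor 10 mm above the bench.
- slate_square: Pale grey slate square, 85 x 85 x 7 mm, in the front bay. Origin: centre of its underside. Loose; to be left alone.
- rule_case: Chrome spring measuring rule case, 62 x 62 x 34 mm, lying in the front bay. Origin: centre of its underside. Loose; to be left alone.
- nail_tin: Squat round brass tin, 50 mm across, 46 mm high, standing in the front bay. Origin: centre of its underside. Loose; to be left alone.
- loose_hook_1: Loose black slate hook, 104 mm long, 4 mm wire, lying in the front bay. Origin: centre of its underside. Loose; to be left alone.
- loose_hook_2: Loose black slate hook, as the other, in the front bay. Origin: centre of its underside. Loose; to be left alone.
- loose_hook_3: Loose black slate hook, as the others, on the strip of floor between the tags and the bins. Origin: centre of its underside. Loose; to be left alone.
- crayon_holder: Red plastic marking crayon holder, 119 mm long, 14 mm thick, lying on the strip of floor between the tags and the bins. Origin: centre of its underside. Loose; to be left alone.

How it is judged:
At the end, for the whole second after the job is handed in: Each tag in front of a full bin (hooks_1, hooks_2 or hooks_3) rests leaning back (hinge angle over 1.2 rad), each other tag rests leaning out (under 0.1 rad), and no tag is still swinging (under 0.1 rad/s) ((((horizontal distance between clip_1 and hooks_1 below 0.155 m or horizontal distance between clip_1 and hooks_2 below 0.155 m or horizontal distance between clip_1 and hooks_3 below 0.155 m) and value of joint tag_1 above 1.2 rad) or (not (horizontal distance between clip_1 and hooks_1 below 0.155 m or horizontal distance between clip_1 and hooks_2 below 0.155 m or horizontal distance between clip_1 and hooks_3 below 0.155 m) and value of joint tag_1 below 0.1 rad)) and (((horizontal distance between clip_2 and hooks_1 below 0.155 m or horizontal distance between clip_2 and hooks_2 below 0.155 m or horizontal distance between clip_2 and hooks_3 below 0.155 m) and value of joint tag_2 above 1.2 rad) or (not (horizontal distance between clip_2 and hooks_1 below 0.155 m or horizontal distance between clip_2 and hooks_2 below 0.155 m or horizontal distance between clip_2 and hooks_3 below 0.155 m) and value of joint tag_2 below 0.1 rad)) and (((horizontal distance between clip_3 and hooks_1 below 0.155 m or horizontal distance between clip_3 and hooks_2 below 0.155 m or horizontal distance between clip_3 and hooks_3 below 0.155 m) and value of joint tag_3 above 1.2 rad) or (not (horizontal distance between clip_3 and hooks_1 below 0.155 m or horizontal distance between clip_3 and hooks_2 below 0.155 m or horizontal distance between clip_3 and hooks_3 below 0.155 m) and value of joint tag_3 below 0.1 rad)) and (((horizontal distance between clip_4 and hooks_1 below 0.155 m or horizontal distance between clip_4 and hooks_2 below 0.155 m or horizontal distance between clip_4 and hooks_3 below 0.155 m) and value of joint tag_4 above 1.2 rad) or (not (horizontal distance between clip_4 and hooks_1 below 0.155 m or horizontal distance between clip_4 and hooks_2 below 0.155 m or horizontal distance between clip_4 and hooks_3 below 0.155 m) and value of joint tag_4 below 0.1 rad)) and (((horizontal distance between clip_5 and hooks_1 below 0.155 m or horizontal distance between clip_5 and hooks_2 below 0.155 m or horizontal distance between clip_5 and hooks_3 below 0.155 m) and value of joint tag_5 above 1.2 rad) or (not (horizontal distance between clip_5 and hooks_1 below 0.155 m or horizontal distance between clip_5 and hooks_2 below 0.155 m or horizontal distance between clip_5 and hooks_3 below 0.155 m) and value of joint tag_5 below 0.1 rad)) and velocity of joint tag_1 between -0.1 and 0.1 rad/s and velocity of joint tag_2 between -0.1 and 0.1 rad/s and velocity of joint tag_3 between -0.1 and 0.1 rad/s and velocity of joint tag_4 between -0.1 and 0.1 rad/s and velocity of joint tag_5 between -0.1 and 0.1 rad/s); the robot touches nothing.
It fails at once if a loose thing in the tray is lifted, carried or shoved (moved more than 15 mm) (distance of any of slate_square, rule_case, nail_tin, loose_hook_1, loose_hook_2, loose_hook_3, crayon_holder from where it was at the start of the episode above 0.015 m).
It fails at once if a tag is gripped or forced (over 25 N between the fingers and a tag or its saddle) (contact force between the fingers and clip_1 above 25 N or contact force between the fingers and clip_2 above 25 N or contact force between the fingers and clip_3 above 25 N or contact force between the fingers and clip_4 above 25 N or contact force between the fingers and clip_5 above 25 N).
It also fails if it takes over 54 s, if anything falls off the work surface, if the arm or the gripper's body presses on something with over 40 N, if the wrist force passes 120 N, or if a joint passes its speed limit or range.

ROBOT

A 6-joint arm with a two-finger parallel gripper is mounted at the origin on the work surface. World frame = base frame: x ahead of the robot, y to its left, z up, the work surface at z = 0. Lengths are in m, angles in rad, forces in N, time in s.
With the tool pointing down it reaches from about 0.275 to 0.75 m from the base axis. Payload 10.2 kg.
Tool frame: the origin (TCP) lies at the centre of the arm's flange, where the gripper is bolted on; the fingertips stand 173 mm ahead of it and the grasp point (between the pads) lies 155 mm ahead of it; z points along the fingers, y is the line along which they close (so a half turn about z gives the same grasp; the last joint's range is limited). The gripper opens to 85 mm and grips with 20 to 120 N. Pads are 22 mm wide; open, the fingers measure 114 mm over their backs; the gripper's body (76 mm by 85 mm) begins 54 mm behind the grasp point. The pads swing forward as they close: fully open they stand 13 mm farther back than shut.
Start: joints at [0.929, 0.313, 1.498, -0, 1.331, -0.223], TCP at [0.214, 0.48, 0.405] pointing down, gripper open.
Joint ranges: [-2.94, 2.94], [-0.97, 2.17], [0.19, 2.56], [-1.23, 4.37], [0.02, 3.11], [-2.88, 2.88]. Speed limits (rad/s): [2.39, 2.39, 3.01, 3.14, 3.14, 3.14].

INTERFACE

Orientations are given as a unit quaternion [w, x, y, z].
In Python, from cell import env gives the robot as it stands.
- The arm moves only by the tool apply_moves, never from a script. Its argument "deltas" is a list of rows, each a list of 3 entries, a list of its own where there are three numbers: the shift along the tool's x, y, z in units of 30 mm (1.0 is 30 mm), then the turn, a rotation vector about the tool's x, y, z in units of 5 degrees (1.0 is 5 degrees), then the opening, from 0 (shut) to 1 (fully open). A call has 1 to 8 rows; each row is the pose to reach, as a shift and turn from the pose commanded when the call began, along the tool's axes at that moment; what a row does not reach only later rows make up. A row lasts 1/10 s, in which the tool goes at most 50 mm and 8.59 degrees, less where a joint would pass 70% of its speed; a pose out of reach is approached as far as the arm can. A call with a gripper value outside its range is refused whole. The fingers move at their own pace and stop on an object; "force" is the grip in N (left out, the last holds). Time passes only in rows, so rows that repeat a pose let the fingers close. It gives the time, the measured TCP pose, the force, the opening and the grip force at its end, in the units of the state.
- env.read_state(): the state, without advancing time (a new reading comes with each control period).
- env.get_image(name): name is "side" or "top"; returns a dict with "image" (420x560x3 uint8, blue, green, red), "range_z" (420x560 float32, m along the optical axis (not along the pixel's ray), 0 where there is no reading), "fx", "fy", "cx", "cy" (pixels), "origin" and "attitude" of the camera in the world. Camera axes: x right, y down, z forward; pixel columns grow to the right and rows downward; lengths in m; the calibration is good to about 2 mm. A picture is of the moment at which its call begins.
- env.hand_in(): hands the job in; it is judged then, once.
The state is a dict: "time_s": time; "qpos": joint angles; "qd": joint speeds; "joint_torque": joint torques, N m; "tcp_pos": TCP position; "tcp_rot": TCP orientation; "wrist_force": force on the tool from outside, world axes, zero at the start; "moment": the same for the moment, N m; "width": finger opening in m; "grasp_force": force on a finger pad.
Only numpy, scipy, OpenCV 4.12 (cv2) and the standard library are available. Lean on these libraries where they do the work, as an engineer would, in place of code of your own. Each camera call takes 0.05 s, during which the arm holds its last target. There are 200 camera calls.

## Working session

There is one attempt and no reset: what is moved stays moved. The work goes in short steps, Python scripts to look and compute and a tool call to move; the robot and the scene stay as the last step left them, time stands still between calls to the robot, and variables do not carry over. Pictures are saved under pics/ and viewed, at most 10 in all, crops included, and the job is handed in when it is done.

Besides the shell and the picture viewer there is one more tool, called after "Emit:" as name([rows], argument=value, ...), one row to a line, values as JSON. apply_moves: Moves the arm, as the interface text tells. Its arguments: {"type":"object","properties":{"deltas":{"type":"array","items":{"type":"array"}},"force":{"type":"number"}},"required":["deltas"]}

```bash
mkdir -p pics
cat > h.py <<'E'
import numpy as np, cv2
from cell import env
from scipy.spatial.transform import Rotation as R
def snap(name):
    d=env.get_image(name); np.savez(''+name+'.npz',**{k:np.array(v) for k,v in d.items()}); return d
def cloud(d):
    z=np.array(d['range_z']); v,u=np.mgrid[:z.shape[0],:z.shape[1]]
    p=np.dstack([(u-d['cx'])/d['fx']*z,(v-d['cy'])/d['fy']*z,z])
    a=np.array(d['attitude']); M=a if a.shape==(3,3) else R.from_quat(np.roll(a,-1)).as_matrix()
    w=p@M.T+np.array(d['origin']); w[z==0]=np.nan; return w
E
python3 - <<'E'
from h import *
for n in('top','side'):
    d=snap(n); cv2.imwrite(f'pics/{n}0.png',d['image']); print(n,d['origin'],d['attitude'],d['fx'])
print(env.read_state())
E
```

```text
top [0.50883977 0.01086744 0.84479726] [ 0.03355137 -0.6972064   0.71574344 -0.02211033] 479.76632612378205
side [0.51019257 0.61276655 0.63868475] [ 0.0164891  -0.03734188  0.91915484 -0.39177554] 387.90231479345465
{'time_s': 0.1, 'qpos': array([ 9.28616638e-01,  3.13370590e-01,  1.49835091e+00, -2.23955674e-06,
        1.33100525e+00, -2.23370877e-01]), 'qd': array([ 0.00112181, -0.0010478 , -0.00163983,  0.00090489, -0.00135938,
        0.00107605]), 'joint_torque': array([ 2.88212439e-03, -4.12904584e+01, -2.60140657e+01, -8.99547035e-05,
        3.04346642e-03, -9.51435112e-06]), 'tcp_pos': array([0.21347812, 0.4795978 , 0.40420804]), 'tcp_rot': array([-2.36827923e-04,  2.07877059e-01,  9.78154797e-01, -5.15225189e-04]), 'wrist_force': array([-0.12631223, -0.29227962,  0.70290501]), 'moment': array([0.02750738, 0.01250048, 0.01198386]), 'grasp_force': 0.0, 'width': 0.08540778081897893}
```

View pics/top0.png

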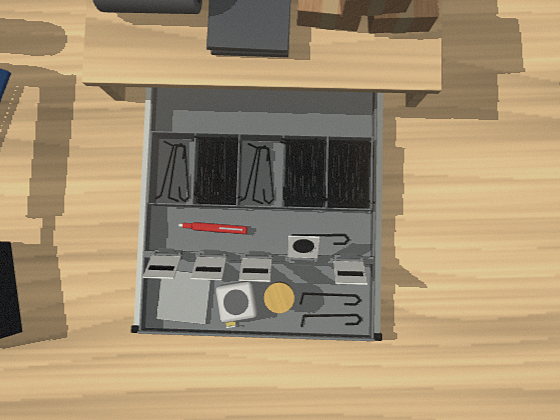

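View pics/side0.png

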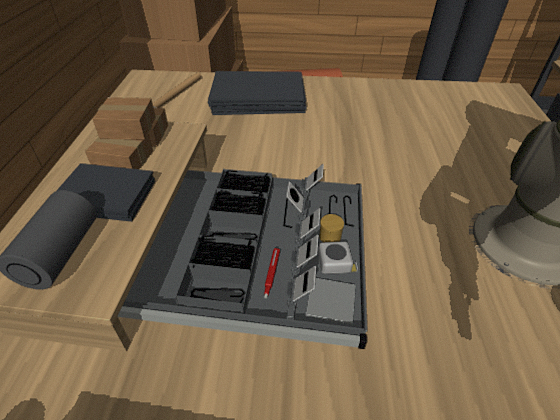

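The top view shows the bins from left to right as few, full, few, full, full. The tags at columns 163, 209, 256, 303 and 351 are out, out, out, back (disc), out. The side view agrees. So the second tag (209,268) and fifth tag (351,270) are wrong, and both need to go from out to back. Next I'll measure the tags.

Run:
```python
from h import *
d=dict(np.load('top.npz')); w=cloud(d)
cs=[]
for u0 in(163,209,256,303,351):
    m=np.zeros(w.shape[:2],bool); m[225:285,u0-26:u0+26]=1
    p=w[m&(w[...,2]>.075)&(w[...,2]<.13)]; hi=p[p[:,2]>np.nanmax(p[:,2])-.012]
    print(u0,len(p),'centre',p.mean(0).round(3),'edge',hi.mean(0).round(3),'y',p[:,1].min().round(3),p[:,1].max().round(3),'zmax',p[:,2].max().round(3))
    cs.append(p.mean(0))
cs=np.array(cs); i=[0,1,2,4]
f=np.polyfit(cs[i,1],cs[i,0],1); print('dx/dy',f,'spacing',np.linalg.norm(cs[1,:2]-cs[0,:2]))
# tin, case heights
for u,v in((279,297),(237,302),(183,302),(330,300),(258,333)): print(w[v,u].round(3))
s=env.read_state();T=R.from_quat(np.roll(s['tcp_rot'],-1)).as_matrix();print(T.round(3))
```

```text
163 553 centre [0.483 0.211 0.093] edge [0.475 0.211 0.103] y 0.187 0.237 zmax 0.109
209 548 centre [0.479 0.138 0.093] edge [0.471 0.139 0.103] y 0.113 0.163 zmax 0.11
256 550 centre [0.475 0.064 0.093] edge [0.467 0.064 0.103] y 0.04 0.088 zmax 0.11
303 522 centre [ 0.517 -0.012  0.093] edge [ 0.525 -0.012  0.104] y -0.036 0.011 zmax 0.111
351 564 centre [ 0.467 -0.083  0.093] edge [ 0.459 -0.083  0.103] y -0.107 -0.059 zmax 0.109
dx/dy [0.05436601 0.47147624] spacing 0.07354579887759884
[0.432 0.028 0.057]
[0.424 0.098 0.046]
[0.424 0.193 0.017]
[ 0.42  -0.059  0.006]
[0.37  0.065 0.028]
[[-0.914  0.407 -0.001]
 [ 0.407  0.914 -0.001]
 [ 0.    -0.001 -1.   ]]
```

Emit:
apply_moves([
  [[-11.2,-7.4,0],[0,0,-4.2],0],
  [[-11.2,-7.4,0],[0,0,-4.2],0],
  [[-11.2,-7.4,0],[0,0,-4.2],0],
  [[-11.2,-7.4,0],[0,0,-4.2],0],
  [[-11.2,-7.4,0],[0,0,-4.2],0],
  [[-11.2,-7.4,0],[0,0,-4.2],0],
  [[-11.2,-7.4,0],[0,0,-4.2],0],
  [[-11.2,-7.4,0],[0,0,-4.2],0],
], force=20)

```text
time_s: 0.9
tcp_pos: [0.4232, 0.1501, 0.4047]
tcp_rot: [-0.0, 0.026, 1.0, 0.0]
wrist_force: [1.2, 0.6, -0.3]
width: -0.0002
grasp_force: 0.0
```

Emit:
apply_moves([
  [[0,0,0],[0,0,0],0],
  [[0,0,0],[0,0,0],0],
  [[0,0,0],[0,0,0],0],
  [[0,0,0],[0,0,0],0],
])

```text
time_s: 1.3
tcp_pos: [0.4221, 0.1531, 0.4047]
tcp_rot: [-0.0, 0.025, 1.0, 0.0]
wrist_force: [-0.3, 0.5, -0.8]
width: 0.0004
grasp_force: 0.0
```

Emit:
apply_moves([
  [[0,-0.4,1.5],[0,0,0],0],
  [[0,-0.4,3],[0,0,0],0],
  [[0,-0.4,4],[0,0,0],0],
  [[0,-0.4,4.7],[0,0,0],0],
  [[0,-0.4,4.7],[0,0,0],0],
  [[0,-0.4,4.7],[0,0,0],0],
])

```text
time_s: 1.9
tcp_pos: [0.422, 0.1407, 0.2644]
tcp_rot: [0.0, 0.025, 1.0, 0.0]
wrist_force: [0.0, 0.7, 0.4]
width: -0.0003
grasp_force: 0.0
```

Run:
```python
from h import *
d=snap('side'); cv2.imwrite('pics/side1.png',cv2.resize(d['image'][130:340,180:460],(800,600)))
print(env.read_state()['tcp_pos'])
```

```text
[0.4221952  0.1405908  0.26488452]
```

View pics/side1.png

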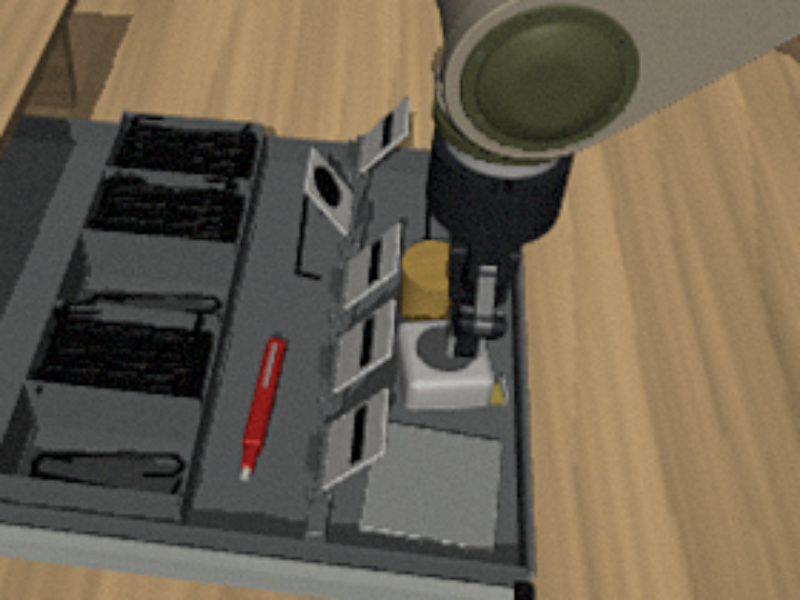

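The fingers, at (465,350) in the crop, are clear in front of the second tag and above the rule case. Now I'll push.

Emit:
apply_moves([
  [[-0.5,0,0],[0,0,0],0],
  [[-0.9,0,0],[0,0,0],0],
  [[-1.3,0,0],[0,0,0],0],
  [[-1.65,0,0],[0,0,0],0],
  [[-2.0,0,0],[0,0,0],0],
  [[-2.3,0,0],[0,0,0],0],
  [[-2.6,0,0],[0,0,0],0],
  [[-2.85,0,0],[0,0,0],0],
])

```text
time_s: 2.75
tcp_pos: [0.5081, 0.1356, 0.2638]
tcp_rot: [0.0, 0.026, 1.0, 0.0]
wrist_force: [1.2, -0.4, 0.3]
width: -0.0001
grasp_force: 0.0
```

Emit:
apply_moves([
  [[0,0,0],[0,0,0],0],
  [[0,0,0],[0,0,0],0],
  [[0.8,0,0],[0,0,0],0],
  [[1.8,0,0],[0,0,0],0],
  [[2.8,0,0],[0,0,0],0],
  [[2.8,0,-1.3],[0,0,0],0],
  [[2.8,0,-2.6],[0,0,0],0],
  [[2.8,0,-2.6],[0,0,0],0],
])

```text
time_s: 3.55
tcp_pos: [0.4237, 0.1402, 0.346]
tcp_rot: [0.004, 0.026, 1.0, 0.0]
wrist_force: [0.8, 0.2, -1.5]
width: 0.0002
grasp_force: 0.0
```

Run:
```python
from h import *
d=snap('side'); cv2.imwrite('pics/side2.png',cv2.resize(d['image'][130:340,180:460],(800,600)))
print(env.read_state()['tcp_pos'])
```

```text
[0.42334831 0.14011393 0.34351966]
```

View pics/side2.png

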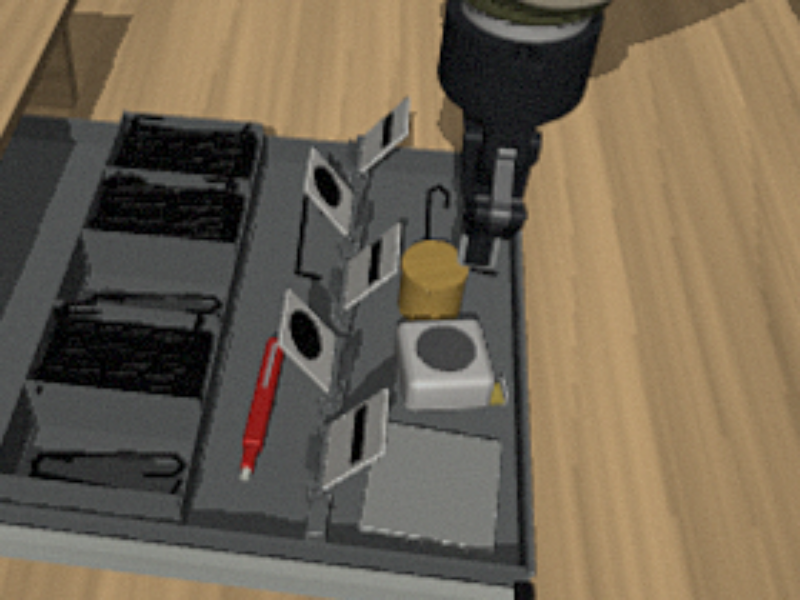

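The second tag now shows its disc, at (305,335), and everything else is undisturbed. Next is the far tag.

Emit:
apply_moves([
  [[0,-1.6,0],[0,0,0],0],
  [[0,-3.2,0],[0,0,0],0],
  [[0,-4.8,0],[0,0,0],0],
  [[0,-6.3,0],[0,0,0],0],
  [[0,-7.3,0],[0,0,0],0],
  [[0,-7.3,1.3],[0,0,0],0],
  [[0,-7.3,2.6],[0,0,0],0],
  [[0,-7.3,2.6],[0,0,0],0],
])

```text
time_s: 4.4
tcp_pos: [0.4105, -0.0782, 0.2595]
tcp_rot: [-0.005, 0.026, 1.0, 0.002]
wrist_force: [0.9, -0.5, 1.0]
width: -0.0002
grasp_force: 0.0
```

Emit:
apply_moves([
  [[-0.5,0,0],[0,0,0],0],
  [[-0.9,0,0],[0,0,0],0],
  [[-1.3,0,0],[0,0,0],0],
  [[-1.65,0,0],[0,0,0],0],
  [[-2.0,0,0],[0,0,0],0],
  [[-2.3,0,0],[0,0,0],0],
  [[-2.6,0,0],[0,0,0],0],
  [[-2.85,0,0],[0,0,0],0],
])

```text
time_s: 5.2
tcp_pos: [0.4981, -0.0832, 0.2637]
tcp_rot: [-0.0, 0.026, 1.0, 0.0]
wrist_force: [-1.0, 0.6, 0.4]
width: -0.0
grasp_force: 0.0
```

Emit:
apply_moves([
  [[0,0,0],[0,0,0],0],
  [[0,0,0],[0,0,0],0],
  [[0.8,0,0],[0,0,0],0],
  [[1.8,0,0],[0,0,0],0],
  [[2.8,0,0],[0,0,0],0],
  [[2.8,0,-1.3],[0,0,0],0],
  [[2.8,0,-2.6],[0,0,0],0],
  [[2.8,0,-4],[0,0,0],0],
])

```text
time_s: 6.0
tcp_pos: [0.4128, -0.0786, 0.385]
tcp_rot: [-0.0, 0.026, 1.0, 0.0]
wrist_force: [0.9, -0.1, -0.3]
width: 0.0003
grasp_force: 0.0
```

Emit:
apply_moves([
  [[0,0,0],[0,0,0],0],
  [[0,0,0],[0,0,0],0],
  [[0,0,0],[0,0,0],0],
])

```text
time_s: 6.3
tcp_pos: [0.4132, -0.0787, 0.3826]
tcp_rot: [-0.001, 0.026, 1.0, 0.0]
wrist_force: [0.2, -0.0, 0.5]
width: 0.0
grasp_force: 0.0
```

Run:
```python
from h import *
d=snap('side'); cv2.imwrite('pics/side3.png',cv2.resize(d['image'][130:340,180:460],(800,600)))
```

```text
(no output)
```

View pics/side3.png

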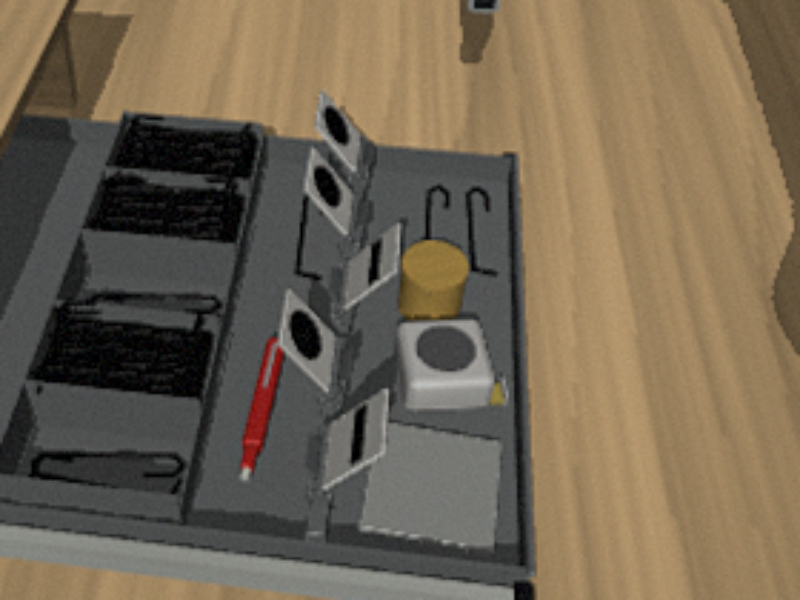

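The far tag now shows its disc, at (337,125). All three full bins have discs up, both low bins have bars up, and the loose things haven't moved.

```bash
python3 -c "
from cell import env
print(env.hand_in())"
```

```text
the job is handed in; nothing more can be done
None
```

I turned over the two wrong tags, the second and fifth from the left; the last camera picture showed all five tags matching their bins and no loose thing visibly moved, and I've handed the job in (no verdict was returned).

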